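# Dock the tube rack and start the analyser

## Task

Push the white tube rack along the bench, without lifting it or touching its tubes, until it sits fully home in the corner of the analyser's loading place: long side flush along the low ledge and end against the metal stop. Then press the green start button on the ledge all the way down and let it spring back, leaving the rack home and everything else on the bench where it stands.

Things in the scene. Friction and masses are not known exactly. Their poses are not given: they have to be found in the camera images.
- rack: White tube rack with a dark top, loose on the bench: 150 mm (its x) by 84 mm (its y), 50 mm tall, smooth upright sides, 0.3 to 0.55 kg with its tubes, taking roughly 2 to 6 N to slide, more at the first touch. Origin: centre of its underside. It starts clear of ledge and stop, up to 0.4 rad askew to the analyser.
- tubes: The six capped sample tubes fixed in the rack, sticking up to 66 mm above the bench, all within x = +-48 mm, y = +-30 mm of the centre. Same origin and axes as the rack. Not to be touched.
- analyser: White analyser, fixed. Origin: at bench level in the inside corner of ledge and end stop. x runs along the ledge, away from the robot; y points from it over the open bench. The low ledge is 40 mm tall, its upright side is y = 0 from x = -320 to +40 mm, its top ends at the 150 mm tall housing, y = -110. The aluminium stop, 35 mm tall, has its face at x = 0, y = 0 to 100.
- rack_home (a point): Point on the bench under the centre of the rack when it is docked, long side on the ledge and end on the stop: x = -75, y = +42 mm of the analyser, whose axes it shares.
- start_button_top (a point): Centre of the top of the green push button (28 mm across, in a black housing) on the ledge's top, at x = -120, y = -55 mm of the analyser, 62 mm above the bench when up. It is pressed straight down.
- start_button (a joint): Travel of the green button: 0 up, 0.006 m fully down (about 5 N); it springs back.
- specimen_cup: Bystander: clear specimen jar with a white lid, 52 mm across, 60 mm tall, standing near the end stop. Origin: centre of its underside. Must not be disturbed.
- vial: Bystander: red capped vial, 22 mm across, 34 mm tall, standing on the analyser's ledge (its origin is at its foot, 40 mm above the bench). Origin: centre of its underside. Must not be disturbed.
- beaker: Bystander: open glass beaker, 76 mm across, 95 mm tall. Origin: centre of its underside. Must not be disturbed.
- reagent_bottle: Bystander: glass bottle with blue cap, 66 mm across, 140 mm tall. Origin: centre of its underside. Must not be disturbed.
- small_cup: Bystander: small clear open cup, 50 mm across, 50 mm tall. Origin: centre of its underside. Must not be disturbed.
- dropper: Bystander: amber dropper bottle with black cap, 28 mm across, 60 mm tall, near the ledge's robot-side end. Origin: centre of its underside. Must not be disturbed.
- pipette: Bystander: blue and white pipette lying on the bench, about 250 mm long, 22 mm high, near the robot, to its left. Origin: centre of its underside (barrel centre). Must not be disturbed.
Mind the look-alikes: they are no part of the job. Leave any purple look-alike of the rack alone.

How it is judged (in metres and radians):
On the way, in this order (a step that is already met when the one before it is completed fails the run):
1. the rack is home against the ledge and the stop (x of rack in the frame of analyser between -0.08 and -0.072 m and y of rack in the frame of analyser between 0.039 and 0.047 m and angle between the x axis of rack and the x axis of analyser, either way round below 0.05 rad and linear speed of rack below 0.01 m/s), for 0.2 s.
2. the green button is pressed down with the rack home (x of rack in the frame of analyser between -0.08 and -0.072 m and y of rack in the frame of analyser between 0.039 and 0.047 m and angle between the x axis of rack and the x axis of analyser, either way round below 0.05 rad and value of joint start_button above 0.0045 m), for 0.05 s.
At the end, for the whole second after the job is handed in: The rack stands flat and still on the bench in the corner, within 5 mm of the ledge and of the stop and within 0.05 rad of parallel to the ledge, and the button, pressed at least 4.5 mm after the rack was home, is up again (all of step 1 and height (world z) of rack below 0.003 m and angle between rack's own z axis and vertical below 0.05 rad and value of joint start_button below 0.002 m); the robot touches nothing.
It fails at once if the rack is lifted off the bench or tipped (height (world z) of rack above 0.008 m or angle between rack's own z axis and vertical above 0.17 rad).
It fails at once if the tubes in the rack are touched (contact force between any of the fingers, the arm and tubes above 1 N).
It fails at once if a bystander is moved more than 15 mm or tipped (distance of any of specimen_cup, vial, beaker, reagent_bottle, small_cup, dropper, pipette from where it was at the start of the episode above 0.015 m or angle between any of specimen_cup, vial, beaker, reagent_bottle, small_cup, dropper, pipette's own z axis and vertical above 0.3 rad).
It also fails if it takes over 64 s, if anything falls off the work surface, if the arm or the gripper's body presses on something with over 40 N, if the wrist force passes 120 N, or if a joint passes its speed limit or range.

## Robot

A 6-joint arm with a two-finger parallel gripper is mounted at the origin on the work surface. World frame = base frame: x ahead of the robot, y to its left, z up, the work surface at z = 0. Lengths are in mm, angles in rad, forces in N, time in s.
With the tool pointing down it reaches from about 275 to 750 mm from the base axis. Payload 10.2 kg.
Tool frame: the origin (TCP) lies between the finger pads; the fingertips stand 8 mm ahead of it and the grasp point (between the pads) lies 11 mm behind it; z points along the fingers, y is the line along which they close (so a half turn about z gives the same grasp; the last joint's range is limited). The gripper opens to 85 mm and grips with 20 to 120 N. Pads are 22 mm wide; open, the fingers measure 114 mm over their backs; the gripper's body (76 mm by 85 mm) begins 54 mm behind the grasp point. The pads swing forward as they close: fully open they stand 13 mm farther back than shut.
Start: joints at [-1.457, 0.313, 1.498, -0, 1.331, -0.223], TCP at [173.483, -495.515, 239.294] pointing down, gripper open.
Joint ranges: [-2.94, 2.94], [-0.97, 2.17], [0.19, 2.56], [-1.23, 4.37], [0.02, 3.11], [-2.88, 2.88]. Speed limits (rad/s): [2.39, 2.39, 3.01, 3.14, 3.14, 3.14].

## Interface

Orientations are given as a unit quaternion [w, x, y, z].
In Python, from rig import * gives the robot as it stands.
- The arm moves only by the shell command python3 -m handwheel 'ROWS' [FORCE]. ROWS is JSON, a list that holds one entry, the list of rows, each a list of 7 numbers: the shift along the world's x, y, z in mm, then the turn, a rotation vector about the world's x, y, z in degrees, then the opening, from -1 (shut) to 1 (fully open). A call has 1 to 8 rows; each row shifts and turns the commanded pose from where the row before left it; what a row does not reach is not made up. A row lasts 1/8 s, in which the tool goes at most 62.5 mm and 10.7 degrees, less where a joint would pass 70% of its speed; a pose out of reach is approached as far as the arm can. A call is refused whole if a number of a shift passes 62.5 or a number of a turn 10.7, either way. A call with a gripper value outside its range is refused whole. The fingers move at their own pace and stop on an object; FORCE is the grip in N (left out, the last holds). Time passes only in rows, so rows that do not move let the fingers close. It gives the time, the measured TCP pose, the force, the opening and the grip force at its end, in the units of the state.
- sense(): the state, without advancing time (a new reading comes with each control period).
- capture(name): name is "scene" or "side" or "wrist"; returns a dict with "image" (480x640x3 uint8, red, green, blue), "fx", "fy", "cx", "cy" (pixels), "dist_coeffs" ([k1, k2, p1, p2, k3] as OpenCV has them; the pictures are not rectified), "rvec" (rotation vector, rad) and "tvec" (3), from world to camera coordinates, as OpenCV has them; the wrist camera has in their place "hand_eye" (4x4, takes a point from camera to tool coordinates, whose origin is the TCP and whose axes are the flange's). Camera axes: x right, y down, z forward; pixel columns grow to the right and rows downward; lengths in mm; the calibration is good to about 2 mm. A picture is of the moment at which its call begins: read the wrist's pose just before it. There is no depth.
- finish_job(): hands the job in; it is judged then, once.
The state is a dict: "time_s": time; "joints": joint angles; "dq": joint speeds; "tau": joint torques, N m; "eef_pos": TCP position; "ee_rot": TCP orientation; "force": force on the tool from outside, world axes, zero at the start; "wrist_torque": the same for the moment, N m; "grip_width": opening from 0.0 (shut) to 1.0 (fully open); "grip_force": force on a finger pad.
Only numpy, scipy, OpenCV 4.12 (cv2) and the standard library are available. Lean on these libraries where they do the work, as an engineer would, in place of code of your own. Each camera call takes 0.05 s, during which the arm holds its last target. There are 200 camera calls.

## Working session

There is one attempt and no reset: what is moved stays moved. The work goes in short steps, Python scripts to look and compute and a shell command to move; the robot and the scene stay as the last step left them, time stands still between calls to the robot, and variables do not carry over. Pictures are saved under pics/ and viewed, at most 10 in all, crops included, and the job is handed in when it is done.

```bash
mkdir -p pics; ls; python3 - <<'E'
from rig import *
import cv2
s=sense();print(s['time_s'],s['eef_pos'],s['ee_rot'],s['grip_width'])
for n in("scene","side"):
    c=capture(n);cv2.imwrite(f"pics/{n}0.png",c["image"][:,:,::-1])
    print({k:v for k,v in c.items() if k!="image"})
E
```

```text
pics
0.0 [ 173.45295799 -495.26093147  238.74471748] [-6.29552444e-04  9.85855056e-01  1.67598958e-01  4.26782381e-05] 1.0014602504427887
{'fx': 583.9504796789539, 'fy': 583.9504796789539, 'cx': 313.7186635882199, 'cy': 236.18781561067652, 'dist_coeffs': array([-0.08762355,  0.        ,  0.        ,  0.        ,  0.        ]), 'rvec': array([ 1.89225163,  1.76790935, -0.60193009]), 'tvec': array([-156.37575452, -403.60589238, 1541.04225207])}
{'fx': 590.268825831827, 'fy': 590.268825831827, 'cx': 323.60117861575975, 'cy': 248.01399582828813, 'dist_coeffs': array([-0.12434386,  0.        ,  0.        ,  0.        ,  0.        ]), 'rvec': array([ 0.90162556,  2.44625556, -1.16089832]), 'tvec': array([ 354.54641507, -239.54335189, 1828.0011683 ])}
```

View pics/scene0.png

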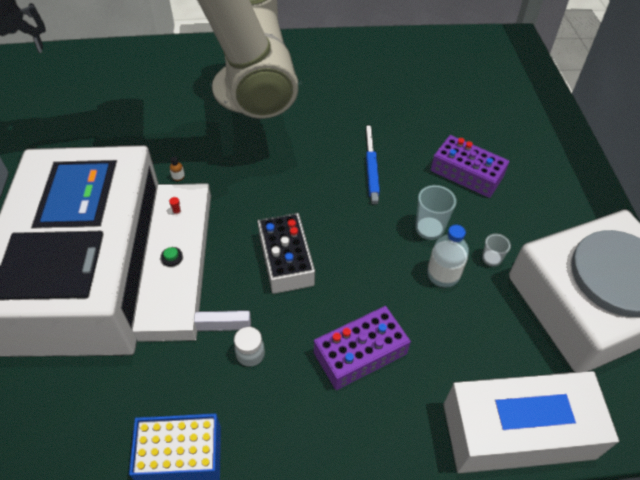

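View pics/side0.png

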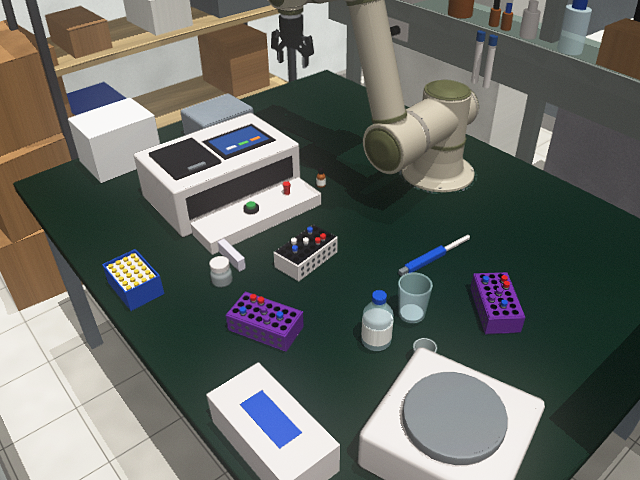

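White-sided rack is at scene (286,252); purple look-alikes are at (362,346) and (470,165). The rack with white sides and dark top near the ledge fits the description. I'll confirm with enlarged crops.

```bash
python3 - <<'E'
import cv2
a=cv2.imread("pics/scene0.png")[165:365,130:330];b=cv2.imread("pics/side0.png")[165:295,180:345]
cv2.imwrite("pics/c1.png",cv2.resize(a,(600,600),interpolation=cv2.INTER_CUBIC))
cv2.imwrite("pics/c2.png",cv2.resize(b,None,fx=4,fy=4,interpolation=cv2.INTER_CUBIC))
E
```

```text
(no output)
```

View pics/c1.png

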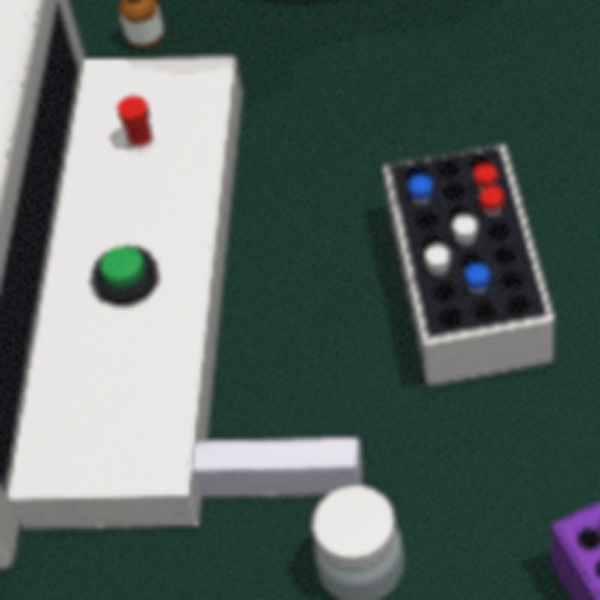

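View pics/c2.png

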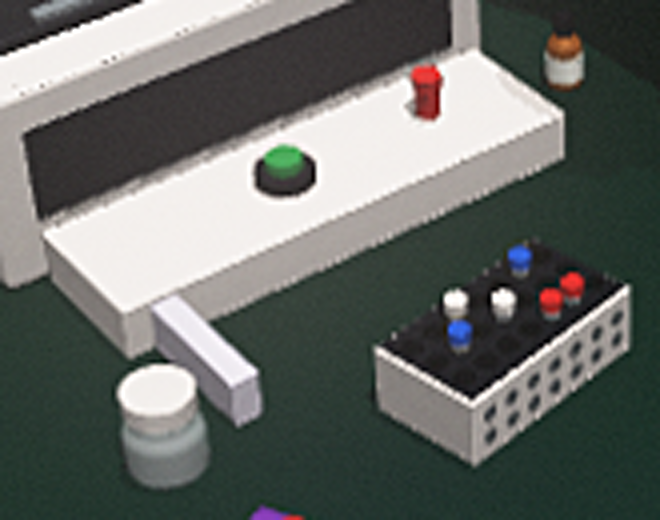

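The crops confirm it: white rack, top corners in scene crop at (384,165), (505,145), (552,318), (427,338). Also visible are the ledge edge (235,60)-(195,497), the stop face edge (195,443)-(358,438) and the button (122,262).

```bash
cat > h.py <<'E'
import cv2, numpy as np
from rig import *
def cams():
    return {n:capture(n) for n in("scene","side")}
def ray(c,p):
    K=np.array([[c["fx"],0,c["cx"]],[0,c["fy"],c["cy"]],[0,0,1]])
    q=cv2.undistortPoints(np.array([[p]],float),K,c["dist_coeffs"])[0,0]
    R=cv2.Rodrigues(c["rvec"])[0]; o=-R.T@c["tvec"]; return o,R.T@np.r_[q,1]
def plane(c,p,z):
    o,d=ray(c,p); return (o+d*(z-o[2])/d[2])[:2]
def tri(a,p,b,q):
    o1,d1=ray(a,p);o2,d2=ray(b,q)
    t=np.linalg.lstsq(np.c_[d1,-d2],o2-o1,rcond=None)[0]
    x,y=o1+t[0]*d1,o2+t[1]*d2
    return (x+y)/2,np.linalg.norm(x-y)
E
python3 - <<'E'
from h import *
np.set_printoptions(precision=1,suppress=True)
C=cams();a,b=C["scene"],C["side"]
P={'rackRL':((384,165),(537,238),50),'rackRO':((505,145),(630,288),50),'rackSO':((552,318),(475,403),50),'rackSL':((427,338),(375,350),50),
'ledgeR':((235,60),(563,117),40),'ledgeF':((195,497),(130,318),40),'stop0':((195,443),(178,297),35),'stop1':((358,438),(262,375),35),
'button':((122,262),(285,157),62),'cup':((353,520),(157,393),60),'vial':((132,105),(427,72),74)}
f=lambda p,s,o:((p[0]+.5)/s-.5+o[0],(p[1]+.5)/s-.5+o[1])
W={}
for k,(p,q,z) in P.items():
    p=f(p,3,(130,165));q=f(q,4,(180,165))
    t=tri(a,p,b,q);A,B=plane(a,p,z),plane(b,q,z);W[k]=(A+B)/2
    print(k,t[0],round(t[1],1),A,B)
print('rack centre',np.mean([W[k] for k in W if k[:4]=='rack'],axis=0))
g=lambda u,v:(np.degrees(np.arctan2(*(W[v]-W[u])[::-1])),np.linalg.norm(W[v]-W[u]))
for u,v in(('rackRL','rackSL'),('rackRO','rackSO'),('rackRL','rackRO'),('rackSL','rackSO'),('ledgeR','ledgeF'),('stop0','stop1')):print(u,v,*g(u,v))
E
```

```text
rackRL [503.1   6.   44.1] 1.9 [509.3   6.4] [506.8  11.5]
rackRO [495.   89.5  48.4] 1.0 [497.   89.4] [495.7  90.7]
rackSO [638.9 111.8  47.3] 2.9 [642.5 111.6] [639.  113.5]
rackSL [652.5  31.9  48.1] 1.9 [652.6  31.9] [654.9  34.3]
ledgeR [ 389.9 -101.9   34.7] 0.4 [ 395.2 -101. ] [394.6 -96.1]
ledgeF [ 744.9 -112.2   31.6] 3.5 [ 751.6 -110.5] [ 747.6 -103.6]
stop0 [ 706.3 -114.7   28.2] 1.2 [ 711.1 -113.3] [ 709.6 -107.3]
stop1 [709.2 -13.5  28.6] 1.2 [713.8 -13. ] [712.4  -7.2]
button [ 584.3 -164.2   56.5] 1.1 [ 589.2 -162.7] [ 587.7 -157.8]
cup [781.4 -14.5  54.8] 0.8 [783.7 -14.1] [784.6  -8.8]
vial [ 461.8 -164.4   72.2] 1.6 [ 464.5 -163.8] [ 462.4 -162.8]
rack centre [574.7  61.2]
rackRL rackSL 9.417720076258695 147.66618393588396
rackRO rackSO 8.849001209958061 146.19878402401974
rackRL rackRO 98.246405631597 81.94818216984203
rackSL rackSO 99.27492783127805 80.48016072091376
ledgeR ledgeF -1.371672345995802 354.8222324932358
stop0 stop1 88.43959198447685 100.27466253384407
```

```bash
python3 -m handwheel '[[[30,48,-7,0,0,6.6,1],[30,48,-7,0,0,6.6,1],[30,48,-7,0,0,6.6,1],[30,48,-7,0,0,6.6,1],[30,48,-7,0,0,6.6,1],[30,48,-7,0,0,6.6,1],[30,48,-7,0,0,6.6,1],[30,48,-7,0,0,6.6,1]]]' 40
python3 -m handwheel '[[[30,48,-7,0,0,6.6,1],[30,48,-7,0,0,6.6,1],[30,48,-7,0,0,6.6,1],[30,48,-7,0,0,6.6,1],[30,48,-7,0,0,0.3,1],[0,0,0,0,0,0,1],[0,0,0,0,0,0,1]]]' 40
cat >> h.py <<'E'
def yaw():
    w,x,y,z=sense()["ee_rot"]; return np.degrees(2*np.arctan2(y,x))-90
E
python3 - <<'E'
from h import *
s=sense();c=capture("wrist");cv2.imwrite("pics/w1.png",c["image"][:,:,::-1]);print(yaw(),s['force'],s['ee_rot'],c['hand_eye'],c['fx'])
C=cams()
for n,p in(("beaker",(430,236)),("pipL",(375,200)),("pipR",(369,128)),("drop",(177,178))):print(n,plane(C["scene"],p,0))
E
```

```text
time_s: 1.2
eef_pos: [414.2, -109.8, 183.2]
ee_rot: [0.0, 0.807, 0.59, 0.0]
force: [1.3, -1.3, -0.5]
grip_width: 0.996
grip_force: 0.0
time_s: 2.08
eef_pos: [563.1, 128.2, 148.0]
ee_rot: [-0.0, 0.651, 0.759, -0.0]
force: [-0.7, -0.2, -0.1]
grip_width: 1.001
grip_force: 0.0
8.752028566122888 [-0.70725837 -0.15849607 -0.05980968] [-2.19612535e-04  6.50707100e-01  7.59328707e-01 -3.69011184e-04] [[-9.87585054e-05 -9.51932166e-01 -3.06308898e-01  7.86474562e+01]
 [ 9.99999972e-01 -1.60177496e-04  1.75377236e-04 -9.82577207e-02]
 [-2.16011024e-04 -3.06308872e-01  9.51932155e-01 -1.34686893e+02]
 [ 0.00000000e+00  0.00000000e+00  0.00000000e+00  1.00000000e+00]] 364.9960040919835
beaker [536.23125949 365.66885134]
pipL [428.21688464 262.88225322]
pipR [191.73350917 280.24702479]
drop [ 331.54005503 -180.19864097]
```

View pics/w1.png

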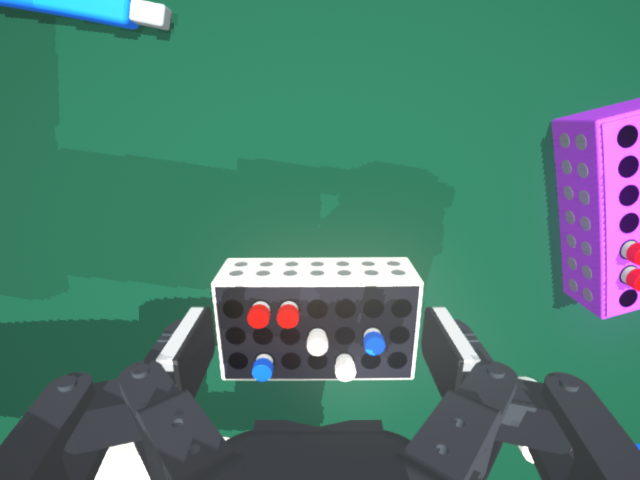

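Wrist view: the rack's open-side top edge runs (215,287)-(424,287), parallel to the gripper's finger line. The far edge is (220,380)-(416,380).

```bash
cat >> h.py <<'E'
from scipy.spatial.transform import Rotation as Ro
def wplane(c,s,p,z):
    K=np.array([[c["fx"],0,c["cx"]],[0,c["fy"],c["cy"]],[0,0,1]])
    q=cv2.undistortPoints(np.array([[p]],float),K,c["dist_coeffs"])[0,0]
    w,x,y,zz=s["ee_rot"];R=Ro.from_quat([x,y,zz,w]).as_matrix();H=np.array(c["hand_eye"])
    o=R@H[:3,3]+s["eef_pos"];d=R@H[:3,:3]@np.r_[q,1]
    return (o+d*(z-o[2])/d[2])[:2]
E
python3 - <<'E'
from h import *
s=sense();c=capture("wrist")
P=[wplane(c,s,p,50) for p in((215,287),(424,287),(416,380),(220,380))]
print(np.round(P,1),np.mean(P,0),[np.linalg.norm(P[i]-P[i-1]) for i in range(4)], [np.degrees(np.arctan2(*(P[j]-P[i])[::-1])) for i,j in((0,1),(3,2))])
print([wplane(c,s,p,0) for p in((555,318),(170,20))])
E
```

```text
[[496.4  85.4]
 [642.2 107.7]
 [656.   29. ]
 [504.8   5.9]] [574.84875441  57.0173798 ] [np.float64(79.98900630396216), np.float64(147.52395582962015), np.float64(79.93929619648343), np.float64(152.91922113500036)] [np.float64(8.69071856574842), np.float64(8.683475043178413)]
[array([789.94260303,  73.86035144]), array([437.42339487, 260.46454016])]
```

```bash
python3 -m handwheel '[[[3,0,-45,0,0,0,1],[3,0,-45,0,0,0,1],[2,0,-24,0,0,0,1],[0,0,-10,0,0,0,1],[0,0,0,0,0,0,1],[0,-6,0,0,0,0,1],[0,-6,0,0,0,0,1],[0,-6,0,0,0,0,1]]]'
python3 -m handwheel '[[[0,-6,0,0,0,0,1],[0,-6,0,0,0,-1,1],[0,-6,0,0,0,-1,1],[0,-6,0,0,0,-1,1],[0,-6,0,0,0,-1,1],[0,-6,0,0,0,-1,1],[0,-6,0,0,0,-1,1],[0,0,0,0,0,0,1]]]'
python3 - <<'E'
from h import *
s=sense();c=capture("wrist");cv2.imwrite("pics/w2.png",c["image"][:,:,::-1]);print(yaw(),s['eef_pos'])
E
```

```text
time_s: 3.28
eef_pos: [571.9, 110.2, 25.0]
ee_rot: [0.0, 0.651, 0.759, 0.001]
force: [0.2, 4.1, 2.7]
grip_width: 0.999
grip_force: 1.9
time_s: 4.28
eef_pos: [571.2, 67.8, 24.0]
ee_rot: [-0.0, 0.69, 0.724, -0.001]
force: [0.5, 0.7, -1.3]
grip_width: 0.999
grip_force: 0.0
2.7782011200221888 [571.21810975  67.76451425  24.04258069]
```

View pics/w2.png

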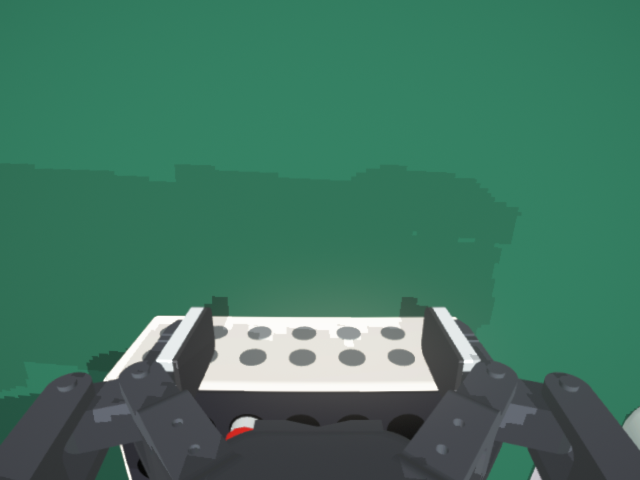

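The rack is square on both fingertips and well clear of the tubes. I'll carry on toward the ledge.

```bash
python3 -m handwheel '[[[0,-7,0,0,0,-1,1],[0,-7,0,0,0,-1,1],[0,-7,0,0,0,-1,1],[0,-7,0,0,0,-1,1],[0,-7,0,0,0,-0.3,1],[0,-7,0,0,0,0,1],[0,-7,0,0,0,0,1],[0,-7,0,0,0,0,1]]]'
python3 -m handwheel '[[[0,-6,0,0,0,0,1],[0,-4,0,0,0,0,1],[0,-3,0,0,0,0,1]]]'
python3 -m handwheel '[[[0,-3,0,0,0,0,1]]]'
python3 - <<'E'
from h import *
print(yaw())
E
```

```text
time_s: 5.32
eef_pos: [571.5, 12.0, 24.3]
ee_rot: [-0.0, 0.716, 0.698, 0.0]
force: [1.1, 2.1, -0.5]
grip_width: 1.002
grip_force: 0.7
time_s: 5.7
eef_pos: [571.5, -0.7, 24.3]
ee_rot: [-0.0, 0.716, 0.698, 0.0]
force: [-0.2, 1.6, -1.2]
grip_width: 0.997
grip_force: 0.8
time_s: 5.82
eef_pos: [571.5, -3.6, 24.3]
ee_rot: [0.0, 0.716, 0.698, 0.0]
force: [0.3, 2.1, -0.3]
grip_width: 1.001
grip_force: 0.8
-1.4937875352762973
```

```bash
for i in 1; do python3 -m handwheel '[[[0,-3,0,0,0,0,1],[0,-2,0,0,0,0,1]]]'; done
python3 -m handwheel '[[[0,-2,0,0,0,0,1]]]'
python3 -m handwheel '[[[0,-2,0,0,0,0,1]]]'
```

```text
time_s: 6.08
eef_pos: [571.5, -8.6, 24.3]
ee_rot: [0.0, 0.716, 0.698, 0.0]
force: [0.4, 2.2, -0.2]
grip_width: 1.004
grip_force: 0.8
time_s: 6.2
eef_pos: [571.5, -10.6, 24.3]
ee_rot: [-0.0, 0.716, 0.698, 0.0]
force: [0.3, 2.0, -0.5]
grip_width: 1.0
grip_force: 0.8
time_s: 6.32
eef_pos: [571.6, -12.3, 24.4]
ee_rot: [-0.0, 0.717, 0.698, 0.0]
force: [3.4, 11.0, 1.0]
grip_width: 1.0
grip_force: 5.6
```

```bash
python3 -m handwheel '[[[0,-1,0,0,0,0,1],[0,0,0,0,0,0,1]]]'
python3 -m handwheel '[[[0,8,0,0,0,0,1],[0,30,0,0,0,0,1],[0,20,40,0,0,0,1],[-30,0,50,0,0,0,-1],[-40,-40,0,0,0,0,-1],[-40,-40,0,0,0,0,-1],[-20,-30,0,0,0,0,-1],[0,0,0,0,0,0,-1]]]'
python3 - <<'E'
from h import *
s=sense();c=capture("wrist");cv2.imwrite("pics/w3.png",c["image"][:,:,::-1]);print(yaw(),s['eef_pos'])
a=capture("scene")["image"][165:365,130:330,::-1];cv2.imwrite("pics/c3.png",cv2.resize(a,(600,600),interpolation=cv2.INTER_CUBIC))
E
```

```text
time_s: 6.58
eef_pos: [571.9, -12.4, 24.5]
ee_rot: [-0.0, 0.717, 0.697, 0.001]
force: [3.1, 9.6, 0.5]
grip_width: 0.997
grip_force: 4.7
time_s: 7.58
eef_pos: [440.7, -66.9, 114.6]
ee_rot: [0.0, 0.717, 0.697, -0.0]
force: [-0.4, -0.2, -0.4]
grip_width: -0.001
grip_force: 0.0
-1.5989061133590212 [440.71254921 -66.9489387  114.64488407]
```

View pics/c3.png

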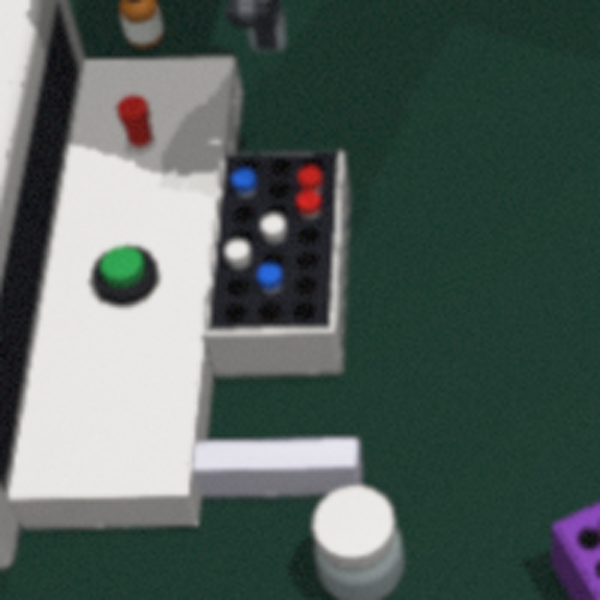

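Rack is flush along the ledge, with the crop's ledge-side edge at (228,155)-(207,330). Next I'll push its robot-side end with closed fingers.

```bash
python3 -m handwheel '[[[0,2,-45,0,0,0,-1],[0,2,-35,0,0,0,-1],[0,0,-10,0,0,0,-1],[10,0,0,0,0,0,-1],[10,0,0,0,0,0,-1],[8,0,0,0,0,0,-1],[6,0,0,0,0,0,-1]]]'
python3 -m handwheel '[[[6,0,0,0,0,0,-1],[6,0,0,0,0,0,-1],[6,-0.2,0,0,0,0,-1]]]'
python3 -m handwheel '[[[6,-0.2,0,0,0,0,-1],[6,-0.2,0,0,0,0,-1],[6,-0.2,0,0,0,0,-1]]]'
```

```text
time_s: 8.55
eef_pos: [476.2, -61.6, 24.7]
ee_rot: [0.0, 0.716, 0.698, 0.0]
force: [-4.3, 0.3, 2.8]
grip_width: -0.001
grip_force: 2.1
time_s: 8.93
eef_pos: [493.6, -61.7, 24.3]
ee_rot: [-0.0, 0.716, 0.698, -0.0]
force: [-4.6, 0.8, 3.7]
grip_width: 0.0
grip_force: 2.3
time_s: 9.3
eef_pos: [511.9, -62.3, 24.3]
ee_rot: [-0.0, 0.716, 0.698, -0.0]
force: [-4.9, 0.4, 4.5]
grip_width: -0.002
grip_force: 2.3
```

```bash
python3 -m handwheel '[[[6,-0.6,0,0,0,0,-1],[6,-0.6,0,0,0,0,-1],[6,-0.6,0,0,0,0,-1]]]'
python3 -m handwheel '[[[4,-0.5,0,0,0,0,-1],[3,-0.3,0,0,0,0,-1]]]'
python3 -m handwheel '[[[3,0,0,0,0,0,-1]]]'
python3 -m handwheel '[[[3,0,0,0,0,0,-1]]]'
```

```text
time_s: 9.68
eef_pos: [529.6, -63.8, 24.1]
ee_rot: [-0.001, 0.716, 0.698, -0.0]
force: [-4.9, 3.6, 3.6]
grip_width: -0.003
grip_force: 2.5
time_s: 9.93
eef_pos: [536.1, -64.2, 23.9]
ee_rot: [-0.001, 0.716, 0.698, -0.0]
force: [-6.5, 3.5, 3.5]
grip_width: -0.004
grip_force: 3.5
time_s: 10.05
eef_pos: [539.2, -64.3, 23.9]
ee_rot: [-0.001, 0.716, 0.698, -0.0]
force: [-5.5, 3.0, 2.4]
grip_width: 0.001
grip_force: 2.6
time_s: 10.18
eef_pos: [542.4, -64.4, 23.9]
ee_rot: [-0.001, 0.716, 0.698, -0.0]
force: [-4.3, 2.2, 2.0]
grip_width: 0.003
grip_force: 2.3
```

```bash
python3 -m handwheel '[[[2,0,0,0,0,0,-1]]]'
python3 -m handwheel '[[[2,0,0,0,0,0,-1]]]'
python3 -m handwheel '[[[2,0,0,0,0,0,-1]]]'
```

```text
time_s: 10.3
eef_pos: [544.4, -64.5, 23.9]
ee_rot: [-0.001, 0.716, 0.698, -0.0]
force: [-4.2, 2.8, 1.9]
grip_width: 0.001
grip_force: 2.2
time_s: 10.42
eef_pos: [545.1, -64.5, 23.9]
ee_rot: [-0.002, 0.716, 0.698, -0.001]
force: [-19.5, 0.8, 11.4]
grip_width: 0.0
grip_force: 9.6
time_s: 10.55
eef_pos: [545.1, -64.4, 23.9]
ee_rot: [-0.004, 0.716, 0.698, -0.003]
force: [-32.2, -1.9, 20.7]
grip_width: -0.002
grip_force: 16.2
```

Force jumps at x=545, so the rack is on the stop. I'll ease off, back away and check.

```bash
python3 -m handwheel '[[[-2,0,0,0,0,0,-1],[-2,0,0,0,0,0,-1],[-10,0,0,0,0,0,-1],[-30,0,0,0,0,0,-1],[-20,0,40,0,0,0,-1],[0,0,50,0,0,0,-1],[0,0,0,0,0,0,-1]]]'
python3 - <<'E'
from h import *
C=cams();print(yaw())
for n,(r0,r1,c0,c1) in {"scene":(220,345,150,270),"side":(175,285,200,310)}.items():
    cv2.imwrite(f"pics/d_{n}.png",C[n]["image"][:,:,::-1])
a=cv2.resize(C["scene"]["image"][210:350,150:290,::-1],(560,560),interpolation=cv2.INTER_CUBIC)
cv2.imwrite("pics/c4.png",a)
E
```

```text
time_s: 11.42
eef_pos: [486.1, -65.7, 117.6]
ee_rot: [0.004, 0.716, 0.698, 0.002]
force: [0.2, -0.1, -0.2]
grip_width: 0.0
grip_force: 0.0
-1.512759711262646
```

View pics/c4.png

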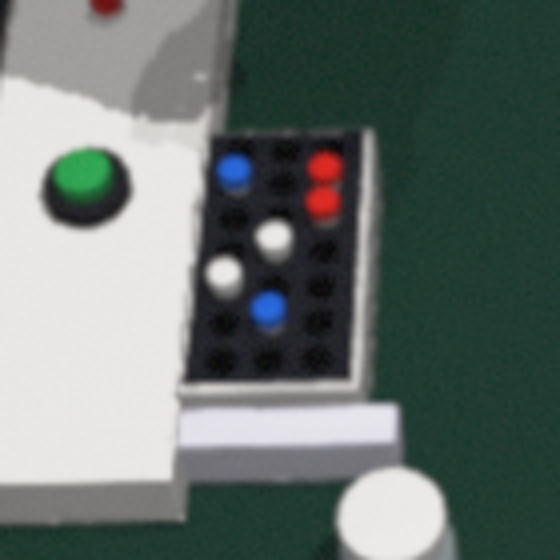

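Rack is in the corner: stop-end top edge (182,385)-(366,388), open side (377,130)-(366,388). Numeric check:

```bash
python3 - <<'E'
from h import *
c=capture("scene");f=lambda p,z:plane(c,((p[0]+.5)/4-.5+150,(p[1]+.5)/4-.5+210),z)
g=lambda p,s=3:plane(c,((p[0]+.5)/3-.5+130,(p[1]+.5)/3-.5+165),40)
L0,L1=g((235,60)),g((195,497));u=(L1-L0)/np.linalg.norm(L1-L0);n=np.array([-u[1],u[0]])
S=f((181,407),35);S2=f((398,404),35)
for p in((377,130),(366,388),(182,385),(213,133)):
    w=f(p,50);print(w,'along to stop',(w-S)@u,'off ledge',(w-L0)@n)
print('stop',S,S2)
E
```

```text
[565.18487126 -21.47770992] along to stop -146.23934818775845 off ledge 83.99287585101602
[713.30694956 -26.09584144] along to stop 1.953187223821807 off ledge 83.32230390888726
[ 706.42944561 -110.3614968 ] along to stop -2.6770681869243065 off ledge -1.0966600087245961
[ 561.72993724 -102.69027135] along to stop -147.52958168926594 off ledge 2.7170983957158388
stop [ 709.03580479 -113.05049571] [713.71465733 -12.7487276 ]
```

Rack measures 84 mm off the ledge line at both ends, so it is home. Now the button.

```bash
python3 -m handwheel '[[[25,-24,3,0,0,0,-1],[26,-24,0,0,0,0,-1],[26,-24,0,0,0,0,-1],[26,-24,0,0,0,0,-1],[0,0,-20,0,0,0,-1],[0,0,-18,0,0,0,-1],[0,0,-6,0,0,0,-1],[0,0,0,0,0,0,-1]]]'
python3 -m handwheel '[[[0,0,-3,0,0,0,-1]]]'
python3 -m handwheel '[[[0,0,-3,0,0,0,-1]]]'
```

```text
time_s: 12.58
eef_pos: [587.3, -160.6, 73.0]
ee_rot: [-0.0, 0.716, 0.698, -0.0]
force: [-0.3, 0.9, 0.2]
grip_width: 0.001
grip_force: 0.0
time_s: 12.7
eef_pos: [587.9, -161.0, 71.1]
ee_rot: [0.001, 0.716, 0.698, 0.0]
force: [0.1, 0.2, -0.7]
grip_width: -0.0
grip_force: 0.0
time_s: 12.82
eef_pos: [587.8, -161.0, 67.9]
ee_rot: [0.001, 0.716, 0.698, 0.0]
force: [1.0, -0.1, 2.6]
grip_width: -0.001
grip_force: 1.3
```

Contact was at about z=70, as expected (62 + 8). I'll keep pressing to the bottom.

```bash
python3 -m handwheel '[[[0,0,-2,0,0,0,-1]]]'
python3 -m handwheel '[[[0,0,-2,0,0,0,-1]]]'
python3 -m handwheel '[[[0,0,-1,0,0,0,-1],[0,0,0,0,0,0,-1]]]'
```

```text
time_s: 12.95
eef_pos: [587.8, -161.0, 65.8]
ee_rot: [0.001, 0.716, 0.698, 0.0]
force: [-0.2, 0.3, 4.5]
grip_width: -0.004
grip_force: 1.9
time_s: 13.08
eef_pos: [587.9, -161.0, 63.9]
ee_rot: [0.001, 0.716, 0.698, 0.0]
force: [-0.9, 2.1, 16.4]
grip_width: 0.001
grip_force: 8.6
time_s: 13.32
eef_pos: [587.9, -161.0, 63.9]
ee_rot: [0.001, 0.716, 0.698, 0.0]
force: [-3.6, 2.9, 14.6]
grip_width: 0.002
grip_force: 7.0
```

The button bottomed out at 6 mm travel with a firm force. Retracting and checking.

```bash
python3 -m handwheel '[[[0,0,4,0,0,0,-1],[0,0,10,0,0,0,-1],[0,0,40,0,0,0,-1],[0,0,50,0,0,0,-1],[-60,0,0,0,0,0,-1],[-60,0,0,0,0,0,-1],[-60,0,0,0,0,0,-1],[0,0,0,0,0,0,-1]]]'
python3 - <<'E'
from h import *
c=capture("scene");cv2.imwrite("pics/e.png",c["image"][:,:,::-1])
E
```

```text
time_s: 14.32
eef_pos: [404.3, -160.1, 166.1]
ee_rot: [-0.001, 0.717, 0.697, -0.0]
force: [0.7, -0.2, 0.8]
grip_width: -0.005
grip_force: 0.0
```

View pics/e.png

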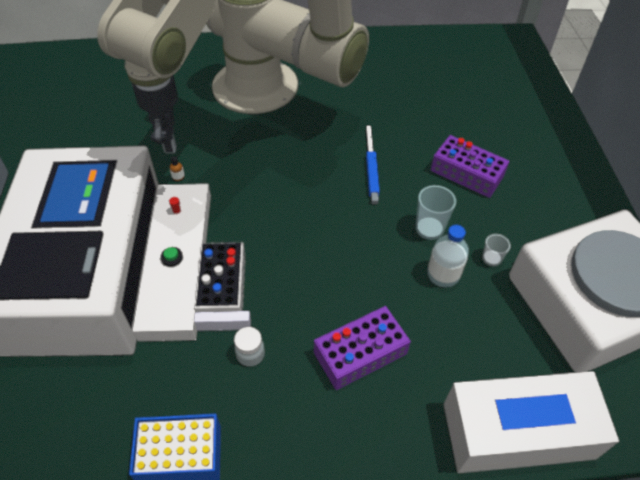

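The rack sits in the corner around (220,275), the button at (172,256) is up, and nothing else has moved.

```bash
python3 -c "
from rig import *
print(finish_job())"
```

```text
the job is handed in; nothing more can be done
None
```

The job is handed in, with no verdict returned: the rack sits home against ledge and stop, the start button was pressed its full 6 mm and sprang back, and nothing else on the bench appears to have moved.

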